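# Pack a thin porcelain ramekin and shut its carton

## Task

Slide the thin porcelain ramekin along the worktop into the open front of the low cardboard carton until it is wholly inside, nudging it very gently: do not grip it, lift it or push or hit it with more than about 10 N, it cracks. Then close the carton's front flat, first the short flap and then the long one so that it laps over the short one. Leave the other things on the worktop where they are.

Things in the scene. Friction and masses are not known exactly. Their poses are not given: they have to be found in the camera images.
- ramekin: small white fluted porcelain dish, round, 69 mm across at the rim (about 60 mm at the foot), 38 mm high, about 0.14 kg, standing loose on the worktop in front of the carton. Origin: centre of its underside, z up. Slide it by pushing its side low down, with fingertips 5 to 27 mm above the worktop
- carton: plain low cardboard carton, fixed, 110 mm deep (x), 120 wide (y), 52 high, board 4 mm. Origin: centre of its underside; x from the mouth to the back, y to the left, z up. The front (-x, towards the robot) is open, no sill, floor level with the worktop; inner face of the back wall at x = +51 mm. The ramekin is wholly inside when its centre has x of about -20 mm or more
- carton_mouth (a point): middle of the carton's open mouth at worktop level, x = -55 mm in its frame; 112 mm wide inside. The top panel is cut back 45 mm from the mouth (it covers only x = -10 to +55 mm), so fingers from above can follow the ramekin a little way in
- short_flap (a joint): angle (rad) of the short front flap: upright board 45 mm long, 47 high, 4 thick, on a vertical hinge at the right (-y) side of the mouth, at (-57, -58) mm in the carton's frame. 0 = closed across the mouth, 1.57 = straight out towards the robot, up to 2.5 = splayed to the side. Stays where left; moves with about 1 N
- short_flap_hinge (a point): point on the short flap's hinge axis, 27 mm above the worktop
- short_flap_edge (a point): middle of the short flap's free edge, 45 mm from the hinge
- long_flap (a joint): angle (rad) of the long front flap: upright board 85 mm long, 47 high, 4 thick, on a vertical hinge at the left (+y) side of the mouth, at (-61.5, +58) mm in the carton's frame. 0 = closed across the mouth, outside the short flap; 1.57 = straight out towards the robot, up to 2.5 = splayed to the side. Stays where left; moves with about 1 N
- long_flap_hinge (a point): point on the long flap's hinge axis, 27 mm above the worktop
- long_flap_edge (a point): middle of the long flap's free edge, 85 mm from the hinge
- mug_b: bystander: white mug with grey dots, 82 mm wide, 91 mm high, loose; origin at the centre of its underside
- salt_shaker: bystander: glass salt shaker, 44 mm wide, 90 mm high, loose; origin at the centre of its underside
- tin_small: bystander: small food tin, 57 mm wide, 72 mm high, loose; origin at the centre of its underside
- matchbox: bystander: matchbox, 38 x 55 x 15 mm, loose; origin at the centre of its underside
- sardine_tin: bystander: flat oblong tin, 63 x 105 x 26 mm, loose; origin at the centre of its underside
- egg_cup: bystander: turned wooden egg cup, 48 mm wide, 58 mm high, loose; origin at the centre of its underside
Mind the look-alikes: they are no part of the job. Several things have the shape of the carton; the one meant has the colours described above.

How it is judged:
On the way, in this order (a step that is already met when the one before it is completed fails the run):
1. the ramekin is wholly inside the carton, both flaps still open (x of ramekin in the frame of carton above -0.023 m and y of ramekin in the frame of carton between -0.03 and 0.03 m and height (world z) of ramekin below 0.012 m and value of joint each of short_flap, long_flap above 0.7 rad), for 0.2 s.
2. the short flap is closed while the long one is still open (value of joint short_flap below 0.15 rad and value of joint long_flap above 0.6 rad), for 0.2 s.
At the end, for the whole second after the job is handed in: The ramekin stands upright and at rest on the carton's floor, wholly inside the mouth (its centre no nearer the front than x = -23 mm in the carton's frame and within 30 mm of its middle line), and both flaps are closed to within 0.15 rad, the short one closed before the long one (x of ramekin in the frame of carton above -0.023 m and y of ramekin in the frame of carton between -0.03 and 0.03 m and height (world z) of ramekin below 0.012 m and value of joint each of short_flap, long_flap below 0.15 rad and linear speed of ramekin below 0.02 m/s and angle between ramekin's own z axis and vertical below 0.15 rad); the robot touches nothing.
It fails at once if the robot pushes, hits or squeezes the ramekin with more than 10 N (contact force between the arm and ramekin above 10 N).
It fails at once if a finger presses the ramekin with more than 10 N (contact force between the fingers and ramekin above 10 N).
It fails at once if the ramekin is driven against the carton or a flap with more than 10 N (contact force between carton and ramekin above 10 N).
It fails at once if the ramekin is lifted or tipped (height (world z) of ramekin above 0.015 m or angle between ramekin's own z axis and vertical above 0.3 rad).
It fails at once if a bystander is moved by more than 25 mm (distance of any of mug_b, salt_shaker, tin_small, matchbox, sardine_tin, egg_cup from where it was at the start of the episode above 0.025 m).
It also fails if it takes over 66 s, if anything falls off the work surface, if the arm or the gripper's body presses on something with over 40 N, if the wrist force passes 120 N, or if a joint passes its speed limit or range.

## Robot

A 6-joint arm with a two-finger parallel gripper is mounted at the origin on a cart in front of the work surface, level with it; the furniture and walls round the work are solid. World frame = base frame: x ahead of the robot, y to its left, z up, the work surface at z = 0. Lengths are in m, angles in rad, forces in N, time in s.
With the tool pointing down it reaches from about 0.425 to 1.125 m from the base axis. Payload 14.9 kg.
Tool frame: the origin (TCP) lies at the very end of the fingers, on their centre line; the grasp point (between the pads) lies 19 mm behind it; z points along the fingers, y is the line along which they close (so a half turn about z gives the same grasp; the last joint's range is limited). The gripper opens to 91 mm and grips with 3 to 60 N. Pads are 32 mm wide; open, the fingers measure 118 mm over their backs; the gripper's body (76 mm by 178 mm) begins 60 mm behind the grasp point.
Start: joints at [-1.156, 0.379, 1.734, -0, 1.028, -0.033], TCP at [0.303, -0.631, 0.214] pointing down, gripper open.
Joint ranges: [-2.77, 2.77], [-0.74, 2.19], [0, 2.66], [-1.06, 4.2], [0.31, 2.87], [-3.08, 3.08]. Speed limits (rad/s): [1.89, 1.89, 2.39, 3.14, 3.14, 3.14].

## Interface

Orientations are given as a rotation vector (axis times angle).
In Python, from station import observe, get_image, camera_info, finish_job gives the robot as it stands.
- The arm moves only by the tool carry_out, never from a script. Its argument "targets" is a list of rows, each a list of 2 entries, a list of its own where there are three numbers: the shift along the tool's x, y, z in cm, then the turn about the tool's z in units of 6 degrees (1.0 is 6 degrees). A call has 1 to 12 rows; each row is the pose to reach, as a shift and turn from the pose commanded when the call began, along the tool's axes at that moment; what a row does not reach only later rows make up. A row lasts 1/10 s, in which the tool goes at most 50 mm and 8.59 degrees, less where a joint would pass 70% of its speed; a pose out of reach is approached as far as the arm can. A call with a gripper value outside its range is refused whole. "claw" is the opening, from -1 (shut) to 1 (fully open), set as the call begins (left out, the last holds). The fingers move at their own pace and stop on an object; the grip force is fixed at half the most. Time passes only in rows, so rows that repeat a pose let the fingers close. It gives the time, the measured TCP pose, the force, the opening and the grip force at its end, in the units of the state.
- observe(): the state, without advancing time (a new reading comes with each control period).
- get_image(name): name is "side" or "top" or "wrist"; returns the picture (480x640x3 uint8, blue, green, red); there is no depth.
- camera_info(name): a dict with "camera_matrix" (3x3 intrinsics, pixels), "rvec" (rotation vector, rad) and "tvec" (3), from world to camera coordinates, as OpenCV has them; the wrist camera has in their place "T_tool_cam" (4x4, takes a point from camera to tool coordinates, whose origin is the TCP and whose axes are the flange's). Camera axes: x right, y down, z forward; pixel columns grow to the right and rows downward; lengths in m; the calibration is good to about 2 mm. The wrist camera is an equidistant fisheye: a pixel r from the principal point sees the ray r / f radians off the axis. A picture is of the moment at which its call begins: read the wrist's pose just before it. camera_info takes no time and is no camera call.
- finish_job(): hands the job in; it is judged then, once.
The state is a dict: "time_s": time; "q": joint angles; "qvel": joint speeds; "joint_torque": joint torques, N m; "ee_pos": TCP position; "eef_rot": TCP orientation; "wrist_force": force on the tool from outside, world axes, zero at the start; "wrist_torque": the same for the moment, N m; "grip_width": opening from 0.0 (shut) to 1.0 (fully open); "grasp_force": force on a finger pad.
Only numpy, scipy, OpenCV 4.12 (cv2) and the standard library are available. Lean on these libraries where they do the work, as an engineer would, in place of code of your own. Each camera call takes 0.05 s, during which the arm holds its last target. There are 200 camera calls.

## Working session

There is one attempt and no reset: what is moved stays moved. The work goes in short steps, Python scripts to look and compute and a tool call to move; the robot and the scene stay as the last step left them, time stands still between calls to the robot, and variables do not carry over. Pictures are saved under pics/ and viewed, at most 10 in all, crops included, and the job is handed in when it is done.

Besides the shell and the picture viewer there is one more tool, called after "Emit:" in YAML: its name, and indented under it one key for each argument. carry_out: Moves the arm, as the interface text tells. Its arguments: {"type":"object","properties":{"targets":{"type":"array"},"claw":{"type":"number"}},"required":["targets"]}

```bash
mkdir -p pics; ls
python3 - <<'E'
from station import *
import cv2
s=observe()
print({k:s[k] for k in("time_s","ee_pos","eef_rot","grip_width","q")})
for n in("top","side"):
    cv2.imwrite(f"pics/{n}0.png",get_image(n))
    print(n,camera_info(n))
print(camera_info("wrist"))
E
```

```text
pics
{'time_s': 0.0, 'ee_pos': array([ 0.30294638, -0.63062598,  0.21329128]), 'eef_rot': array([-3.06215501e+00, -6.97359162e-01,  3.08690726e-04]), 'grip_width': 1.0005234691499252, 'q': array([-1.15627069e+00,  3.79412239e-01,  1.73476946e+00,  3.55057680e-06,
        1.02846433e+00, -3.33080053e-02])}
top {'camera_matrix': array([[560.17237549,   0.        , 307.01091386],
       [  0.        , 560.17237549, 246.12201349],
       [  0.        ,   0.        ,   1.        ]]), 'rvec': array([ 2.15999742, -2.1001535 ,  0.21210096]), 'tvec': array([0.14134718, 0.56017293, 1.41707176])}
side {'camera_matrix': array([[492.44465884,   0.        , 320.3903553 ],
       [  0.        , 492.44465884, 237.96126984],
       [  0.        ,   0.        ,   1.        ]]), 'rvec': array([ 0.32628626, -2.76985598,  1.26899898]), 'tvec': array([ 5.72336421e-01, -2.86482247e-05,  1.28772200e+00])}
{'camera_matrix': array([[371.64829954,   0.        , 320.32462487],
       [  0.        , 371.64829954, 233.31894918],
       [  0.        ,   0.        ,   1.        ]]), 'T_tool_cam': array([[-5.32853472e-04, -9.64858934e-01, -2.62767872e-01,
         7.36883791e-02],
       [ 9.99999747e-01, -3.90275905e-04, -5.94791679e-04,
         9.97315948e-05],
       [ 4.71338096e-04, -2.62768122e-01,  9.64858897e-01,
        -1.70948988e-01],
       [ 0.00000000e+00,  0.00000000e+00,  0.00000000e+00,
         1.00000000e+00]])}
```

View pics/top0.png

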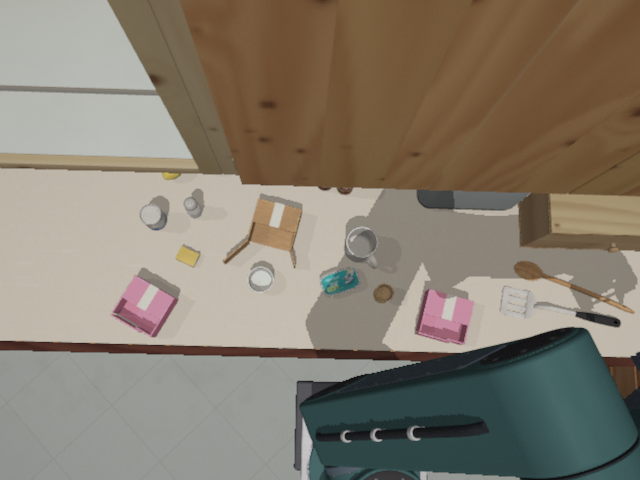

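View pics/side0.png

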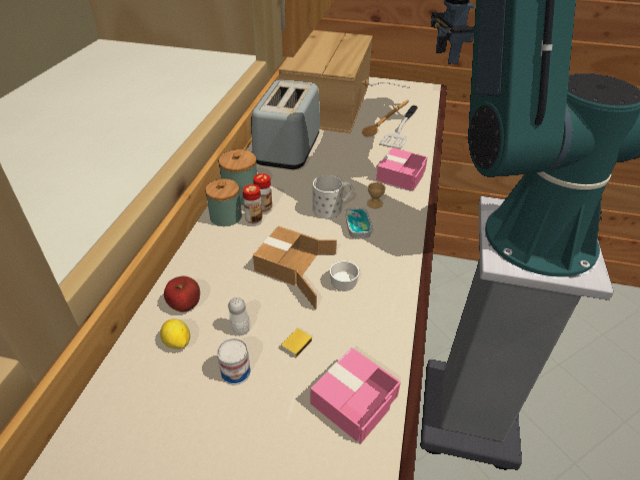

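The top view shows the brown carton around (275,225), the ramekin at (261,279), the long flap splayed from (250,238) to (225,262) and the short flap from (295,247) to (294,266). The pink cartons are look-alikes. I'll enlarge both crops to measure.

```bash
cat > h.py <<'E'
import numpy as np, cv2
from station import *
def ray(n,p):
    c=camera_info(n); R,_=cv2.Rodrigues(np.array(c["rvec"])); C=-R.T@np.array(c["tvec"])
    K=c["camera_matrix"]; d=R.T@np.linalg.inv(K)@np.array([p[0],p[1],1.]); return C,d/np.linalg.norm(d)
def on(n,p,z):
    C,d=ray(n,p); return C+d*(z-C[2])/d[2]
def tri(p,q):
    C1,d1=ray("top",p);C2,d2=ray("side",q)
    t=np.linalg.lstsq(np.c_[d1,-d2],C2-C1,rcond=None)[0]
    a,b=C1+t[0]*d1,C2+t[1]*d2; return (a+b)/2,np.linalg.norm(a-b)
def proj(n,X):
    c=camera_info(n); return cv2.projectPoints(np.array(X,float).reshape(-1,1,3),np.array(c["rvec"]),np.array(c["tvec"]),c["camera_matrix"],None)[0].reshape(-1,2)
E
python3 - <<'E'
import cv2,numpy as np
a=cv2.imread("pics/top0.png")[185:305,210:310]
b=cv2.imread("pics/side0.png")[215:315,245:370]
A=cv2.resize(a,None,fx=5,fy=5,interpolation=cv2.INTER_CUBIC)[:, :]
B=cv2.resize(b,None,fx=6,fy=6,interpolation=cv2.INTER_CUBIC)
cv2.imwrite("pics/tc.png",A);cv2.imwrite("pics/sc.png",B)
E
```

```text
(no output)
```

View pics/tc.png

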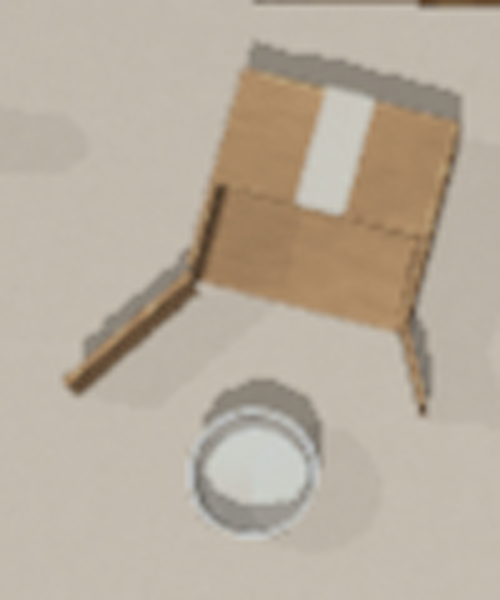

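View pics/sc.png

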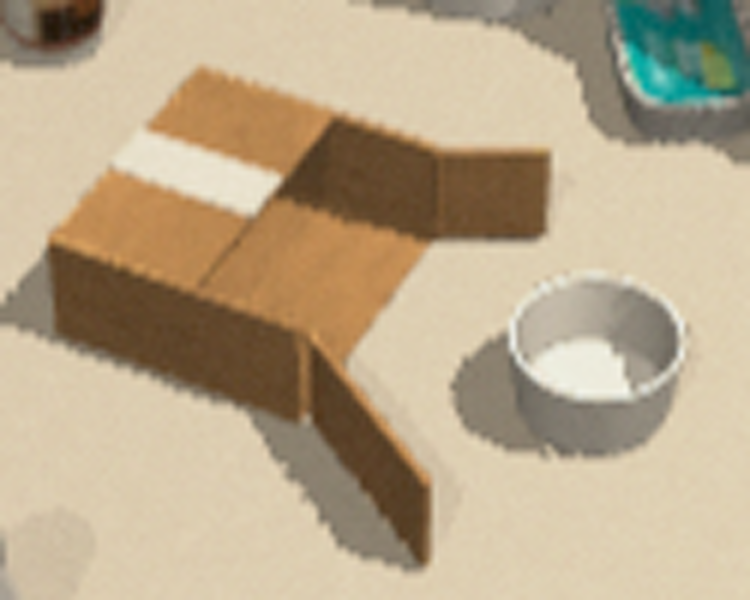

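The crops give these full-image pixels (top / side):
- Back-left corner: (259,198.6) / (253.7,255)
- Back-right corner: (302,209.4) / (278.3,226.3)
- Front-left corner: (248,241) / (295.5,270.8)
- Front-right corner: (292,249) / (317.8,240)
- Long tip: (224.4,261.6) / (316.7,295.8)
- Short tip: (294.4,267.4) / (336.5,240.2)
- Ramekin rim centre: (260.6,279.2) / (344.5,271.3)

Run:
```python
from h import *
np.set_printoptions(precision=4,suppress=True)
P=dict(BL=((259,198.6),(253.7,255),.052),BR=((302,209.4),(278.3,226.3),.052),FL=((248,241),(295.5,270.8),.052),FR=((292,249),(317.8,240),.052),
LT=((224.4,261.6),(316.7,295.8),.05),ST=((294.4,267.4),(336.5,240.2),.05),RAM=((260.6,279.2),(344.5,271.3),.038))
G={}
for k,(a,b,z) in P.items():
    t=tri(a,b); G[k]=(on("top",a,z)[:2]+on("side",b,z)[:2])/2; print(k,t[0],round(t[1],4),on("top",a,z)[:2],on("side",b,z)[:2])
# fit carton frame (rigid 2D) from 4 top corners
L=np.array([[.055,.06],[.055,-.06],[-.055,.06],[-.055,-.06]]);W=np.array([G[k] for k in("BL","BR","FL","FR")])
Lc=L-L.mean(0);Wc=W-W.mean(0);th=np.arctan2((Lc[:,0]*Wc[:,1]-Lc[:,1]*Wc[:,0]).sum(),(Lc*Wc).sum())
R=np.array([[np.cos(th),-np.sin(th)],[np.sin(th),np.cos(th)]]);o=W.mean(0)
print("carton",o,th,"res",W-(o+L@R.T))
for k in("RAM","LT","ST"): print(k,(G[k]-o)@R)
img=cv2.imread("pics/top0.png")
hsv=cv2.cvtColor(img,cv2.COLOR_BGR2HSV)
for n,p in dict(mug=(361,245),sard=(340,281),egg=(383,294),match=(188,256),salt=(193,207),tin=(153,217)).items(): print(n,(on("top",p,.03)[:2]-o)@R,on("top",p,.03)[:2])
```

```text
BL [0.6822 0.2885 0.045 ] 0.0003 [0.6804 0.288 ] [0.6791 0.2956]
BR [0.6565 0.173  0.0447] 0.0005 [0.6544 0.173 ] [0.6539 0.1813]
FL [0.5705 0.3132 0.0422] 0.0074 [0.5648 0.3119] [0.5715 0.3223]
FR [0.5492 0.1963 0.0417] 0.0007 [0.547  0.1961] [0.547  0.2077]
LT [0.5106 0.3724 0.0386] 0.0 [0.5088 0.3708] [0.5084 0.3826]
ST [0.5022 0.1885 0.0439] 0.0048 [0.4988 0.1883] [0.5035 0.1951]
RAM [0.4675 0.2762 0.0311] 0.0005 [0.467  0.2757] [0.4663 0.2831]
carton [0.6123 0.247 ] -0.212247402935424 res [[ 0.0011 -0.0023]
 [ 0.0007  0.0004]
 [-0.0029 -0.0001]
 [ 0.0011  0.002 ]]
RAM [-0.1492  0.001 ]
LT [-0.1287  0.105 ]
ST [-0.097  -0.0774]
mug [ 0.0052 -0.2381] [0.5672 0.0131]
sard [-0.1021 -0.2055] [0.4692 0.0676]
egg [-0.1086 -0.3229] [ 0.4381 -0.0458]
match [-0.1332  0.1997] [0.5241 0.4703]
salt [-0.0017  0.2233] [0.6576 0.4656]
tin [-0.0538  0.3192] [0.6269 0.5704]
```

```bash
cat >> h.py <<'E'
np.set_printoptions(precision=4,suppress=True)
def head(s):
    R=cv2.Rodrigues(np.array(s["eef_rot"]))[0]; return np.arctan2(R[1,0],R[0,0])
def rel(goals,h=None,start=None):
    s=observe(); R=cv2.Rodrigues(np.array(s["eef_rot"]))[0]
    p=np.array(s["ee_pos"] if start is None else start); hd=head(s); t=0 if h is None else -((h-hd+np.pi)%(2*np.pi)-np.pi)
    for g in goals: print(np.round(100*R.T@(np.array(g)-p),2),"turn",round(np.degrees(t)/6,2))
E
python3 - <<'E'
from h import *
rel([[.52,-.3,.25],[.43,.20,.25]],2.93)
E
```

```text
[ 33.88 -20.41  -3.64] turn -23.7
[ 47.42 -69.38  -3.6 ] turn -23.7
```

Emit:
carry_out:
  targets:
    - [[32, -21, -3], -12]
    - [[32, -21, -3], -12]
    - [[32, -21, -3], -12]
    - [[32, -21, -3], -12]
    - [[32, -21, -3], -12]
    - [[32, -21, -3], -12]
    - [[32, -21, -3], -12]
    - [[32, -21, -3], -12]
    - [[32, -21, -3], -12]
    - [[32, -21, -3], -12]

```text
time_s: 1.1
ee_pos: [0.5009, -0.3023, 0.2438]
eef_rot: [-2.065, -2.367, 0.0]
wrist_force: [0.0, 0.3, -0.6]
grip_width: 1.001
grasp_force: 0.0
```

Run:
```python
from h import *
s=observe();print(s["ee_pos"],head(s),s["q"])
rel([[.45,.22,.25]],2.93)
```

```text
[ 0.5009 -0.3023  0.2438] 1.7069359439430476 [-0.5827  0.1642  1.9525 -0.0001  1.0251 -0.7188]
[52.43  2.04 -0.61] turn -11.68
```

Emit:
carry_out:
  targets:
    - [[52.4, 2, -0.6], -11.7]
    - [[52.4, 2, -0.6], -11.7]
    - [[52.4, 2, -0.6], -11.7]
    - [[52.4, 2, -0.6], -11.7]
    - [[52.4, 2, -0.6], -11.7]
    - [[52.4, 2, -0.6], -11.7]
    - [[52.4, 2, -0.6], -11.7]
    - [[52.4, 2, -0.6], -11.7]
    - [[52.4, 2, -0.6], -11.7]
    - [[52.4, 2, -0.6], -11.7]
    - [[52.4, 2, -0.6], -11.7]
    - [[52.4, 2, -0.6], -11.7]
  claw: 0

```text
time_s: 2.3
ee_pos: [0.4504, 0.2207, 0.2498]
eef_rot: [-0.332, -3.124, -0.0]
wrist_force: [-0.3, -0.2, -0.2]
grip_width: 0.501
grasp_force: 0.0
```

Run:
```python
from h import *
s=observe();print(s["time_s"],s["ee_pos"],head(s),s["grip_width"],s["eef_rot"])
np.savez("w1.npz",p=s["ee_pos"],r=s["eef_rot"])
cv2.imwrite("pics/w1.png",get_image("wrist"))
```

```text
2.3 [0.4504 0.2207 0.2498] 2.929622542460612 0.5006428432394799 [-0.3323 -3.1237 -0.0002]
```

View pics/w1.png

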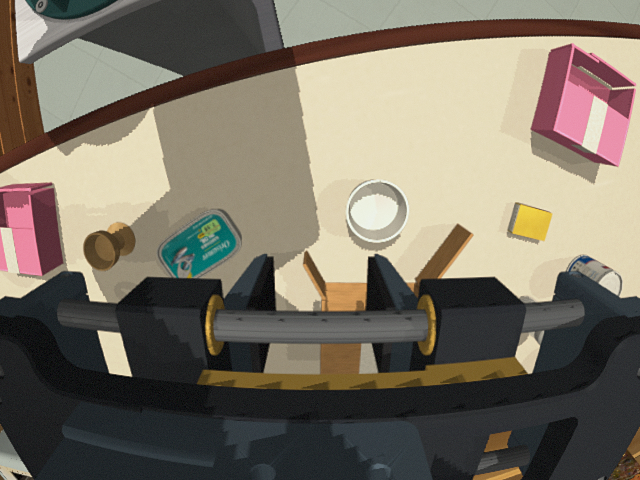

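The wrist view shows the ramekin rim centred near (377,210), the long flap tip near (464,228), the short flap tip near (307,254) and the mouth partly behind the fingers. I'll check these against the fixed cameras.

```bash
cat >> h.py <<'E'
def wray(p,pos,rot):
    c=camera_info("wrist");K=c["camera_matrix"];T=c["T_tool_cam"]
    u=np.array([(p[0]-K[0,2])/K[0,0],(p[1]-K[1,2])/K[1,1]]);r=np.hypot(*u)
    d=np.r_[u/r*np.sin(r),np.cos(r)];R=cv2.Rodrigues(np.array(rot))[0]
    return R@T[:3,3]+pos,R@T[:3,:3]@d
def won(p,pos,rot,z):
    C,d=wray(p,pos,rot);return C+d*(z-C[2])/d[2]
def tri2(A,B):
    t=np.linalg.lstsq(np.c_[A[1],-B[1]],B[0]-A[0],rcond=None)[0];a,b=A[0]+t[0]*A[1],B[0]+t[1]*B[1];return (a+b)/2,np.linalg.norm(a-b)
E
python3 - <<'E'
from h import *
d=np.load("w1.npz");a=(d["p"],d["r"])
im=cv2.imread("pics/w1.png")[170:250,335:420]
hsv=cv2.cvtColor(im,cv2.COLOR_BGR2HSV);m=((hsv[...,1]<28)&(hsv[...,2]>120)).astype(np.uint8)
c=max(cv2.findContours(m,cv2.RETR_EXTERNAL,cv2.CHAIN_APPROX_NONE)[0],key=cv2.contourArea)
print("ram ellipse",cv2.fitEllipse(c),cv2.boundingRect(c))
for n,p,q,z in (("ram",(377,210.5),(260.2,278.8),.038),("LT",(464,228),(224,261.2),.05),("ST",(307,254),(294,267),.05)):
    print(n,won(p,*a,z)[:2],on("top",q,z)[:2],tri2(wray(p,*a),ray("top",q)))
for p in((346,210),(408,210),(377,180),(377,241)):print(won(p,*a,.038)[:2])
E
```

```text
ram ellipse ((42.09773254394531, 40.46876907348633), (61.38220977783203, 62.853729248046875), 47.5905647277832) (11, 9, 63, 63)
ram [0.4678 0.2783] [0.468  0.2768] (array([0.4674, 0.2773, 0.0407]), np.float64(0.0014627549875147754))
LT [0.5035 0.3686] [0.5098 0.3719] (array([0.5124, 0.376 , 0.027 ]), np.float64(0.0027250125463203715))
ST [0.4955 0.1965] [0.4999 0.1894] (array([0.5064, 0.1912, 0.0127]), np.float64(0.0033450108937257924))
[0.4605 0.2461]
[0.4741 0.3115]
[0.4358 0.2842]
[0.501  0.2724]
```

```bash
cat >> h.py <<'E'
TH=-.21;O=np.array([.6145,.2435])
def cw(x,y,z): # carton frame mm -> world m
    c,s=np.cos(TH),np.sin(TH);return [O[0]+(c*x-s*y)/1e3,O[1]+(s*x+c*y)/1e3,z/1e3]
def wc(p):
    c,s=np.cos(TH),np.sin(TH);d=(np.array(p)[:2]-O)*1e3;return np.array([c*d[0]+s*d[1],-s*d[0]+c*d[1]])
E
python3 - <<'E'
from h import *
rel([cw(-226,2.5,250),cw(-226,2.5,60),cw(-226,2.5,12)],np.pi+TH)
print(wc([.4678,.2775]))
E
```

```text
[ 7.07  6.02 -0.03] turn -0.02
[ 7.07  6.02 18.97] turn -0.02
[ 7.06  6.02 23.77] turn -0.02
[-150.5648    2.672 ]
```

Emit:
carry_out:
  targets:
    - [[5, 4, 0], 0]
    - [[7.1, 6, 4], 0]
    - [[7.1, 6, 9], 0]
    - [[7.1, 6, 14], 0]
    - [[7.1, 6, 18], 0]
    - [[7.1, 6, 21], 0]
    - [[7.1, 6, 23], 0]
    - [[7.1, 6, 23.8], 0]
    - [[7.1, 6, 23.8], 0]
    - [[7.1, 6, 23.8], 0]

```text
time_s: 3.35
ee_pos: [0.3946, 0.2923, 0.0128]
eef_rot: [0.334, 3.123, 0.001]
wrist_force: [-0.2, -0.1, -0.7]
grip_width: 0.499
grasp_force: 0.0
```

Run:
```python
from h import *
s=observe();print(s["time_s"],s["ee_pos"],wc(s["ee_pos"]),head(s),s["grip_width"],s["eef_rot"],s["wrist_force"])
np.savez("w2.npz",p=s["ee_pos"],r=s["eef_rot"])
cv2.imwrite("pics/w2.png",get_image("wrist"))
```

```text
3.35 [0.3946 0.2923 0.0128] [-225.2641    1.8489] 2.9284665584527434 0.49892235451119216 [0.3341 3.123  0.001 ] [-0.1687 -0.0718 -0.7496]
```

View pics/w2.png

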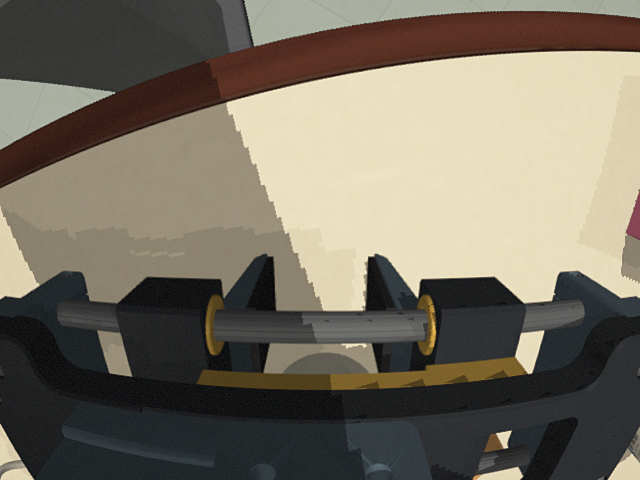

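The wrist view shows the ramekin's grey arc near (325,365), centred between the fingers. I'll start the slow push.

Emit:
carry_out:
  targets:
    - [[-0.6, 0, 0], 0]
    - [[-1.2, 0, 0], 0]
    - [[-1.8, 0, 0], 0]
    - [[-2.2, 0, 0], 0]
    - [[-2.4, 0, 0], 0]
    - [[-2.6, 0, 0], 0]
    - [[-2.8, 0, 0], 0]
    - [[-3.0, 0, 0], 0]
    - [[-3.2, 0, 0], 0]
    - [[-3.4, 0, 0], 0]
    - [[-3.6, 0, 0], 0]
    - [[-3.8, 0, 0], 0]

```text
time_s: 4.6
ee_pos: [0.4311, 0.2845, 0.0119]
eef_rot: [-0.332, -3.124, -0.0]
wrist_force: [-0.6, 1.1, -0.7]
grip_width: 0.499
grasp_force: 0.6
```

Emit:
carry_out:
  targets:
    - [[-0.2, 0, 0], 0]
    - [[-0.4, 0, 0], 0]
    - [[-0.6, 0, 0], 0]
    - [[-0.8, 0, 0], 0]
    - [[-1.0, 0, 0], 0]
    - [[-1.2, 0, 0], 0]
    - [[-1.4, 0, 0], 0]
    - [[-1.6, 0, 0], 0]
    - [[-1.8, 0, 0], 0]
    - [[-2.0, 0, 0], 0]
    - [[-2.2, 0, 0], 0]
    - [[-2.4, 0, 0], 0]

```text
time_s: 5.8
ee_pos: [0.4546, 0.2794, 0.0119]
eef_rot: [0.332, 3.124, 0.0]
wrist_force: [-1.7, 0.4, 0.5]
grip_width: 0.501
grasp_force: 0.7
```

Run:
```python
from h import *
s=observe();print(s["time_s"],s["ee_pos"],wc(s["ee_pos"]),s["wrist_force"])
a=cv2.resize(get_image("top")[185:305,210:310],None,fx=4,fy=4,interpolation=cv2.INTER_CUBIC)
b=cv2.resize(get_image("side")[210:320,245:370],None,fx=4,fy=4,interpolation=cv2.INTER_CUBIC)[:480]
h=max(len(a),len(b));a=cv2.copyMakeBorder(a,0,h-len(a),0,0,0);b=cv2.copyMakeBorder(b,0,h-len(b),0,0,0)
p=np.hstack([a,b])[:,:800] if a.shape[1]+b.shape[1]<=900 else None
print(a.shape,b.shape);p=np.hstack([a[:,:300],b]);cv2.imwrite("pics/c3.png",p)
```

```text
5.8 [0.4546 0.2794 0.0119] [-163.8431    1.7348] [-1.6676  0.3723  0.5168]
(480, 400, 3) (480, 500, 3)
```

View pics/c3.png

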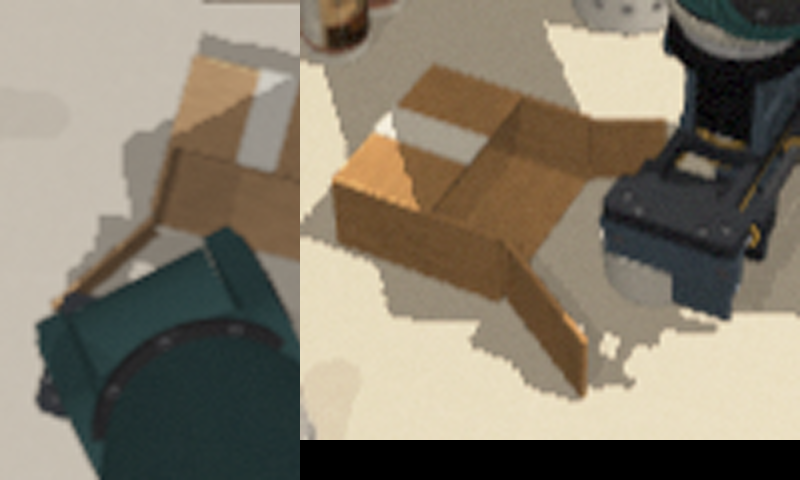

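The side crop shows the ramekin ahead of the fingers at about (640,275) with both flaps clear. The fingers are in light contact, around 1.7 N, so I'll keep pushing.

Emit:
carry_out:
  targets:
    - [[-0.2, 0, 0], 0]
    - [[-0.5, 0, 0], 0]
    - [[-0.8, 0, 0], 0]
    - [[-1.1, 0, 0], 0]
    - [[-1.4, 0, 0], 0]
    - [[-1.7, 0, 0], 0]
    - [[-2.0, 0, 0], 0]
    - [[-2.3, 0, 0], 0]
    - [[-2.6, 0, 0], 0]
    - [[-2.9, 0, 0], 0]
    - [[-3.2, 0, 0], 0]
    - [[-3.5, 0, 0], 0]

```text
time_s: 7.1
ee_pos: [0.4889, 0.272, 0.0119]
eef_rot: [-0.332, -3.124, -0.0]
wrist_force: [-1.7, -0.1, 0.8]
grip_width: 0.499
grasp_force: 0.7
```

Emit:
carry_out:
  targets:
    - [[-0.3, 0, 0], 0]
    - [[-0.6, 0, 0], 0]
    - [[-0.9, 0, 0], 0]
    - [[-1.2, 0, 0], 0]
    - [[-1.5, 0, 0], 0]
    - [[-1.8, 0, 0], 0]
    - [[-2.1, 0, 0], 0]
    - [[-2.4, 0, 0], 0]
    - [[-2.7, 0, 0], 0]
    - [[-3.0, 0, 0], 0]
    - [[-3.3, 0, 0], 0]
    - [[-3.5, 0, 0], 0]

```text
time_s: 8.3
ee_pos: [0.5232, 0.2646, 0.012]
eef_rot: [0.332, 3.124, 0.0]
wrist_force: [-1.1, 0.1, 0.8]
grip_width: 0.5
grasp_force: 0.7
```

Run:
```python
from h import *
s=observe();print(s["time_s"],s["ee_pos"],wc(s["ee_pos"]),s["wrist_force"],head(s))
b=cv2.resize(get_image("side")[210:320,245:370],None,fx=6,fy=5.4,interpolation=cv2.INTER_CUBIC)
cv2.imwrite("pics/c4.png",b)
```

```text
8.3 [0.5232 0.2646 0.012 ] [-93.6824   1.6438] [-1.0531  0.1378  0.7572] 2.9295833529356554
```

View pics/c4.png

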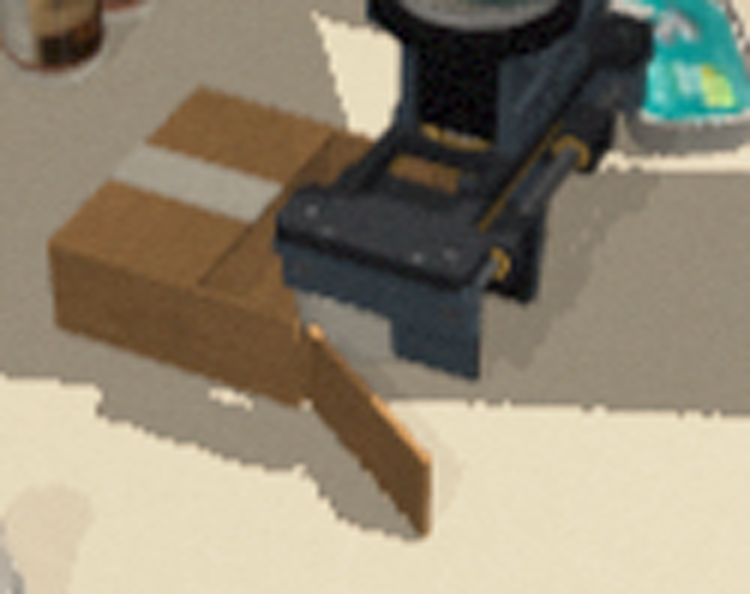

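The ramekin (grey, about (345,325)) is entering the mouth and both flaps are untouched. I'll push the rest of the way.

Emit:
carry_out:
  targets:
    - [[-0.3, 0, 0], 0]
    - [[-0.6, 0, 0], 0]
    - [[-0.9, 0, 0], 0]
    - [[-1.2, 0, 0], 0]
    - [[-1.5, 0, 0], 0]
    - [[-1.8, 0, 0], 0]
    - [[-2.1, 0, 0], 0]
    - [[-2.4, 0, 0], 0]
    - [[-2.7, 0, 0], 0]
    - [[-3.0, 0, 0], 0]
    - [[-3.2, 0, 0], 0]
    - [[-3.2, 0, 0], 0]

```text
time_s: 9.55
ee_pos: [0.5545, 0.2579, 0.0119]
eef_rot: [0.332, 3.124, 0.0]
wrist_force: [-0.3, 0.2, -0.2]
grip_width: 0.499
grasp_force: 0.2
```

Emit:
carry_out:
  targets:
    - [[-0.2, 0, 0], 0]
    - [[-0.4, 0, 0], 0]
    - [[-0.6, 0, 0], 0]
    - [[-0.8, 0, 0], 0]
    - [[-1.0, 0, 0], 0]
    - [[-1.2, 0, 0], 0]
    - [[-1.4, 0, 0], 0]
    - [[-1.5, 0, 0], 0]
    - [[-1.5, 0, 0], 0]
    - [[-1.5, 0, 0], 0]
    - [[-1.5, 0, 0], 0]

```text
time_s: 10.65
ee_pos: [0.5689, 0.2548, 0.012]
eef_rot: [0.332, 3.124, 0.0]
wrist_force: [-1.0, 0.3, -1.1]
grip_width: 0.496
grasp_force: 0.2
```

Emit:
carry_out:
  targets:
    - [[0.5, 0, 0], 0]
    - [[1.5, 0, 0], 0]
    - [[3, 0, 0], 0]
    - [[5, 0, 0], 0]
    - [[7, 0, -1], 0]
    - [[8, 0, -5], 0]
    - [[8, 0, -10], 0]
    - [[8, 0, -10], 0]

```text
time_s: 11.45
ee_pos: [0.492, 0.2734, 0.1175]
eef_rot: [0.33, 3.118, 0.007]
wrist_force: [0.9, 0.5, -1.3]
grip_width: 0.5
grasp_force: 0.0
```

Run:
```python
from h import *
s=observe();print(s["time_s"],s["ee_pos"],wc(s["ee_pos"]),s["wrist_force"],head(s))
b=cv2.resize(get_image("side")[210:320,245:370],None,fx=6,fy=5.4,interpolation=cv2.INTER_CUBIC)
cv2.imwrite("pics/c5.png",b)
```

```text
11.45 [0.492  0.2734 0.1175] [-125.9928    3.7013] [ 0.9372  0.4839 -1.2632] 2.9305368123821447
```

View pics/c5.png

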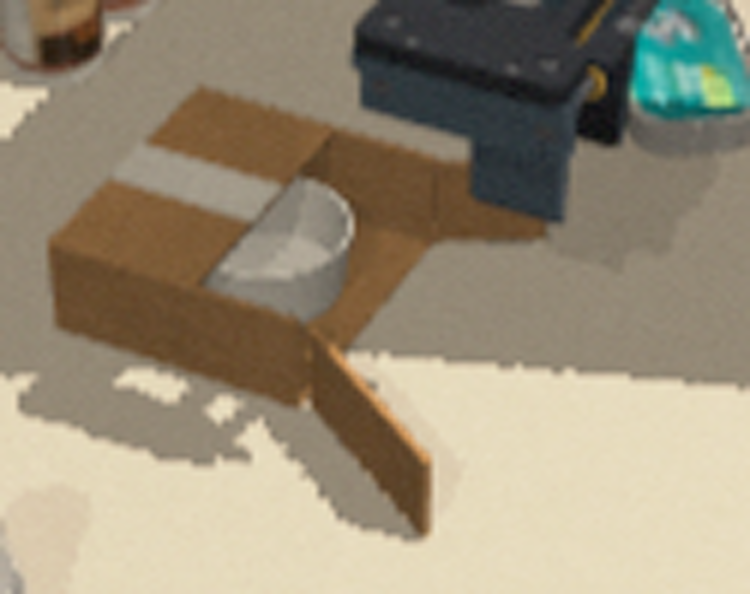

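The ramekin is wholly inside: its rim is at about (352,230), behind the mouth line, and both flaps are still open. Next is the short flap, swept shut by the closed fingers.

```bash
cat >> h.py <<'E'
def sweep(hinge,sg,angs,rs,extra,z):
    out=[]
    for a,r in zip(angs,rs):
        u=np.array([-np.sin(a),sg*np.cos(a)]);n=np.array([-np.cos(a),-sg*np.sin(a)])
        d=16*abs(np.cos(a))+13.5*abs(np.sin(a))+2+extra
        p=np.array(hinge)+r*u+d*n; out.append(cw(p[0],p[1],z))
    return out
E
python3 - <<'E'
from h import *
print("approach");rel([cw(-126,-60,120),cw(-70,-120,120),cw(-70,-120,25)],np.pi+TH)
E
```

```text
approach
[-0.09 -6.28 -0.53] turn -0.01
[ -5.7  -12.28  -0.52] turn -0.01
[ -5.66 -12.31   8.98] turn -0.01
```

Emit:
carry_out:
  targets:
    - [[-1, -4, -1], 0]
    - [[-3, -8, -1], 0]
    - [[-5.7, -12.3, -1], 0]
    - [[-5.7, -12.3, 1], 0]
    - [[-5.7, -12.3, 4], 0]
    - [[-5.7, -12.3, 7], 0]
    - [[-5.7, -12.3, 9], 0]
    - [[-5.7, -12.3, 9], 0]
    - [[-5.7, -12.3, 9], 0]
  claw: -1

```text
time_s: 12.4
ee_pos: [0.5195, 0.1394, 0.0216]
eef_rot: [-0.332, -3.122, 0.001]
wrist_force: [-0.2, -0.9, -0.1]
grip_width: 0.005
grasp_force: 0.0
```

Run:
```python
from h import *
s=observe();print(s["time_s"],s["ee_pos"],wc(s["ee_pos"]),s["wrist_force"],head(s),s["grip_width"])
an=np.array([2.1,1.9,1.7,1.5,1.3,1.1,.9,.7,.5,.3,.15,.05])
rel(sweep((-57,-58),1,an,np.linspace(29,35,12),0,25))
```

```text
12.4 [0.5195 0.1394 0.0216] [ -71.1708 -121.5838] [-0.187  -0.8535 -0.0836] 2.9298726831197626 0.004514929185048504
[-0.01  3.02 -0.34] turn 0.0
[ 0.74  3.51 -0.34] turn 0.0
[ 1.35  4.24 -0.34] turn 0.0
[ 1.77  4.92 -0.34] turn 0.0
[ 2.11  5.33 -0.34] turn 0.0
[ 2.39  5.9  -0.34] turn 0.0
[ 2.52  6.6  -0.34] turn 0.0
[ 2.46  7.39 -0.34] turn 0.0
[ 2.17  8.2  -0.34] turn 0.0
[ 1.63  8.97 -0.34] turn 0.0
[ 1.08  9.47 -0.34] turn 0.0
[ 0.64  9.76 -0.34] turn 0.0
```

Emit:
carry_out:
  targets:
    - [[0, 1.0, 0], 0]
    - [[0, 2.0, 0], 0]
    - [[0, 3.0, 0], 0]
    - [[0.7, 3.5, 0], 0]
    - [[1.3, 4.2, 0], 0]
    - [[1.8, 4.9, 0], 0]
    - [[2.1, 5.3, 0], 0]
    - [[2.4, 5.9, 0], 0]
    - [[2.5, 6.6, 0], 0]
    - [[2.5, 7.4, 0], 0]
    - [[2.2, 8.2, 0], 0]
    - [[2.2, 8.2, 0], 0]

```text
time_s: 13.6
ee_pos: [0.5171, 0.2252, 0.0221]
eef_rot: [0.332, 3.123, 0.001]
wrist_force: [0.1, -0.1, -0.1]
grip_width: 0.001
grasp_force: 0.0
```

Run:
```python
from h import *
s=observe();print(s["time_s"],s["ee_pos"],wc(s["ee_pos"]),s["wrist_force"],head(s),s["grip_width"])
an=np.array([.5,.4,.3,.2,.15,.1,.05,0])
rel(sweep((-57,-58),1,an,[35]*8,0,21.6))
a=get_image("top")[185:305,210:330];b=get_image("side")[210:320,245:370]
cv2.imwrite("pics/c6.png",np.hstack([cv2.resize(a,(400,400),interpolation=cv2.INTER_CUBIC),cv2.resize(b,(400,400),interpolation=cv2.INTER_CUBIC)]))
```

```text
13.6 [0.5171 0.2252 0.0221] [-91.4129 -38.2277] [ 0.1381 -0.0881 -0.1366] 2.9301015852023142 0.0010104659498318422
[0.21 0.01 0.05] turn 0.0
[-0.05  0.39  0.05] turn 0.0
[-0.37  0.74  0.05] turn 0.0
[-0.75  1.05  0.05] turn 0.0
[-0.95  1.19  0.05] turn 0.0
[-1.17  1.31  0.05] turn 0.0
[-1.4   1.43  0.05] turn 0.0
[-1.64  1.53  0.05] turn 0.0
```

View pics/c6.png

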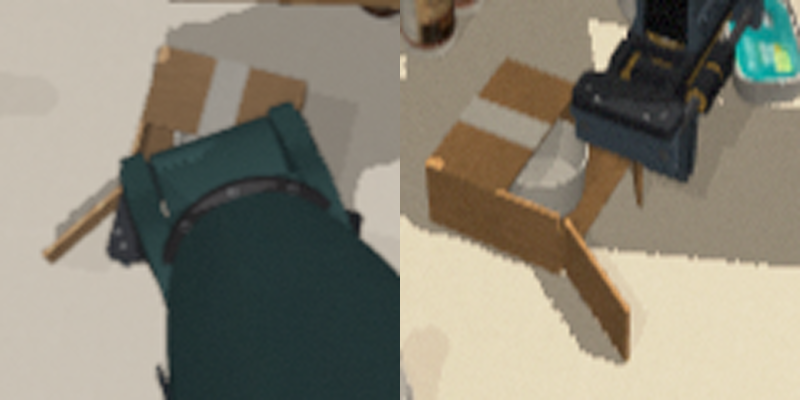

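The side view shows the short flap swinging in, with its edge at about (640,190), and the ramekin undisturbed. I'll finish closing it slowly, watching the force.

Emit:
carry_out:
  targets:
    - [[-0.1, 0.4, 0], 0]
    - [[-0.4, 0.7, 0], 0]
    - [[-0.7, 1.0, 0], 0]
    - [[-0.9, 1.2, 0], 0]
    - [[-1.1, 1.3, 0], 0]
    - [[-1.3, 1.4, 0], 0]
    - [[-1.4, 1.4, 0], 0]
    - [[-1.5, 1.4, 0], 0]
    - [[-1.5, 1.4, 0], 0]

```text
time_s: 14.6
ee_pos: [0.5339, 0.2346, 0.0219]
eef_rot: [0.332, 3.124, 0.0]
wrist_force: [-1.0, -1.2, 0.0]
grip_width: 0.005
grasp_force: 0.0
```

Emit:
carry_out:
  targets:
    - [[-0.1, 0, 0], 0]
    - [[-0.1, 0, 0], 0]

```text
time_s: 14.8
ee_pos: [0.5348, 0.2345, 0.0219]
eef_rot: [-0.332, -3.124, -0.0]
wrist_force: [-0.5, -0.7, -0.6]
grip_width: 0.009
grasp_force: 0.0
```

Emit:
carry_out:
  targets:
    - [[-0.1, 0, 0], 0]
    - [[-0.1, 0, 0], 0]

```text
time_s: 15.0
ee_pos: [0.5359, 0.2343, 0.0219]
eef_rot: [0.332, 3.124, 0.0]
wrist_force: [0.4, -0.3, -0.2]
grip_width: 0.004
grasp_force: 0.0
```

Emit:
carry_out:
  targets:
    - [[-0.1, 0, 0], 0]
    - [[-0.1, 0, 0], 0]

```text
time_s: 15.2
ee_pos: [0.5363, 0.2341, 0.0219]
eef_rot: [-0.333, -3.123, 0.0]
wrist_force: [-4.3, 2.5, 2.4]
grip_width: -0.0
grasp_force: 2.4
```

Emit:
carry_out:
  targets:
    - [[-0.1, 0, 0], 0]
    - [[-0.1, 0, 0], 0]

```text
time_s: 15.4
ee_pos: [0.5365, 0.2341, 0.0219]
eef_rot: [-0.333, -3.121, 0.001]
wrist_force: [-9.5, 6.2, 8.3]
grip_width: 0.008
grasp_force: 5.6
```

Emit:
carry_out:
  targets:
    - [[4, 0, 0], 0]
    - [[7, 0, 0], 0]
    - [[7, 0, -6], 0]
    - [[7, 6, -10], 0]
    - [[7, 12, -10], 0]
    - [[7, 12, -10], 0]

```text
time_s: 16.0
ee_pos: [0.4959, 0.3688, 0.1243]
eef_rot: [0.332, 3.121, 0.004]
wrist_force: [1.0, -0.7, -0.0]
grip_width: 0.008
grasp_force: 0.0
```

Run:
```python
from h import *
s=observe();print(s["time_s"],s["ee_pos"],wc(s["ee_pos"]),s["wrist_force"],head(s),s["grip_width"])
a=get_image("top")[185:305,210:330];b=get_image("side")[210:320,245:370]
cv2.imwrite("pics/c7.png",np.hstack([cv2.resize(a,(300,300),interpolation=cv2.INTER_CUBIC),cv2.resize(b,(500,440),interpolation=cv2.INTER_CUBIC)[:300*2][:440][0:300]]))
cv2.imwrite("pics/c7.png",cv2.resize(b,(750,600),interpolation=cv2.INTER_CUBIC))
```

```text
16.0 [0.4959 0.3688 0.1243] [-142.1491   97.7756] [ 1.0066 -0.7169 -0.0245] 2.929810601523822 0.007810196508978863
```

View pics/c7.png

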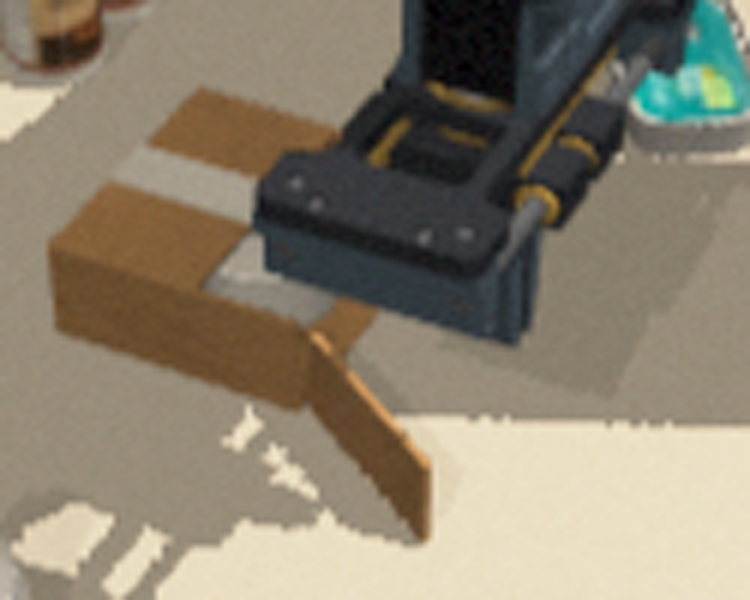

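The stop was felt at about 10 N with the fingers at the closed plane, and the side view shows the short flap no longer sticking out. I've now viewed 11 pictures, one more than the 10 allowed, so I'll open no more and verify numerically. Now the long flap.

Run:
```python
from h import *
an=np.array([2.18])
rel(sweep((-61.5,58),-1,an,[58],28,124)+sweep((-61.5,58),-1,an,[58],28,24),np.pi+TH)
```

```text
[-6.18  3.36  0.  ] turn 0.0
[-6.15  3.32 10.  ] turn 0.0
```

Emit:
carry_out:
  targets:
    - [[-3, 1.7, 0], 0]
    - [[-6.2, 3.4, 0], 0]
    - [[-6.2, 3.4, 1], 0]
    - [[-6.2, 3.4, 4], 0]
    - [[-6.2, 3.4, 7], 0]
    - [[-6.2, 3.4, 9], 0]
    - [[-6.2, 3.4, 10], 0]
    - [[-6.2, 3.4, 10], 0]
    - [[-6.2, 3.4, 10], 0]

```text
time_s: 17.0
ee_pos: [0.5627, 0.3863, 0.0228]
eef_rot: [0.332, 3.123, 0.001]
wrist_force: [-0.3, 0.4, -0.3]
grip_width: 0.003
grasp_force: 0.0
```

Run:
```python
from h import *
s=observe();print(s["time_s"],s["ee_pos"],wc(s["ee_pos"]),s["wrist_force"],head(s),s["grip_width"])
an=np.r_[np.arange(2.2,.15,-.1),.1,.05,0]
rel(sweep((-61.5,58),-1,an,np.linspace(58,68,len(an)),0,24))
```

```text
17.0 [0.5627 0.3863 0.0228] [-80.407  128.8828] [-0.3455  0.3565 -0.3112] 2.929634129241758 0.003143103946703268
[ 1.48 -1.87 -0.12] turn 0.0
[ 2.05 -2.27 -0.12] turn 0.0
[ 2.59 -2.74 -0.12] turn 0.0
[ 3.07 -3.29 -0.12] turn 0.0
[ 3.49 -3.91 -0.13] turn 0.0
[ 3.84 -4.59 -0.13] turn 0.0
[ 4.11 -5.32 -0.13] turn 0.0
[ 4.3  -5.87 -0.13] turn 0.0
[ 4.46 -6.37 -0.13] turn 0.0
[ 4.58 -6.89 -0.13] turn 0.0
[ 4.64 -7.46 -0.13] turn 0.0
[ 4.65 -8.05 -0.13] turn 0.0
[ 4.6  -8.66 -0.13] turn 0.0
[ 4.48 -9.29 -0.13] turn 0.0
[ 4.28 -9.92 -0.13] turn 0.0
[  4.   -10.55  -0.13] turn 0.0
[  3.64 -11.17  -0.13] turn 0.0
[  3.2  -11.75  -0.13] turn 0.0
[  2.67 -12.3   -0.13] turn 0.0
[  2.07 -12.79  -0.13] turn 0.0
[  1.4  -13.22  -0.13] turn 0.0
[  0.67 -13.58  -0.13] turn 0.0
[  0.28 -13.74  -0.13] turn 0.0
[ -0.12 -13.89  -0.13] turn 0.0
```

Emit:
carry_out:
  targets:
    - [[0.7, -0.9, 0], 0]
    - [[1.5, -1.9, 0], 0]
    - [[2.1, -2.3, 0], 0]
    - [[2.6, -2.7, 0], 0]
    - [[3.1, -3.3, 0], 0]
    - [[3.5, -3.9, 0], 0]
    - [[3.8, -4.6, 0], 0]
    - [[4.1, -5.3, 0], 0]
    - [[4.3, -5.9, 0], 0]
    - [[4.5, -6.4, 0], 0]
    - [[4.6, -6.9, 0], 0]
    - [[4.6, -7.5, 0], 0]

```text
time_s: 18.2
ee_pos: [0.5014, 0.3222, 0.022]
eef_rot: [0.332, 3.124, 0.0]
wrist_force: [0.5, 1.0, 1.0]
grip_width: 0.008
grasp_force: 0.2
```

Emit:
carry_out:
  targets:
    - [[0, -0.6, 0], 0]
    - [[0, -1.2, 0], 0]
    - [[-0.1, -1.8, 0], 0]
    - [[-0.3, -2.4, 0], 0]
    - [[-0.6, -3.0, 0], 0]
    - [[-1.0, -3.7, 0], 0]
    - [[-1.4, -4.3, 0], 0]
    - [[-1.9, -4.8, 0], 0]
    - [[-2.5, -5.3, 0], 0]
    - [[-3.2, -5.7, 0], 0]
    - [[-3.2, -5.7, 0], 0]

```text
time_s: 19.3
ee_pos: [0.5218, 0.2594, 0.022]
eef_rot: [0.333, 3.123, 0.0]
wrist_force: [-0.3, 1.0, -0.5]
grip_width: 0.005
grasp_force: 0.0
```

Run:
```python
from h import *
s=observe();print(s["time_s"],s["ee_pos"],wc(s["ee_pos"]),s["wrist_force"],head(s),s["grip_width"])
an=np.array([.2,.1,.05,0])
rel(sweep((-61.5,58),-1,an,[68]*4,0,23))
```

```text
19.3 [0.5218 0.2594 0.022 ] [-94.007   -3.7479] [-0.3409  1.017  -0.5231] 2.9288749910413916 0.005215393608468082
[ 0.1  -0.09 -0.1 ] turn 0.0
[-0.66 -0.4  -0.1 ] turn 0.0
[-1.05 -0.52 -0.1 ] turn 0.0
[-1.45 -0.62 -0.1 ] turn 0.0
```

Emit:
carry_out:
  targets:
    - [[-0.3, -0.2, 0], 0]
    - [[-0.7, -0.4, 0], 0]
    - [[-1.0, -0.5, 0], 0]
    - [[-1.2, -0.6, 0], 0]
    - [[-1.4, -0.6, 0], 0]
    - [[-1.4, -0.6, 0], 0]

```text
time_s: 19.9
ee_pos: [0.5335, 0.2512, 0.022]
eef_rot: [0.332, 3.124, 0.0]
wrist_force: [-0.2, -0.3, 0.5]
grip_width: 0.005
grasp_force: 0.0
```

Emit:
carry_out:
  targets:
    - [[-0.1, 0, 0], 0]
    - [[-0.1, 0, 0], 0]

```text
time_s: 20.1
ee_pos: [0.5343, 0.251, 0.0219]
eef_rot: [-0.332, -3.124, 0.0]
wrist_force: [0.5, 0.4, -1.1]
grip_width: 0.002
grasp_force: 0.0
```

Emit:
carry_out:
  targets:
    - [[-0.1, 0, 0], 0]
    - [[-0.1, 0, 0], 0]

```text
time_s: 20.3
ee_pos: [0.5353, 0.2508, 0.0219]
eef_rot: [0.332, 3.124, 0.0]
wrist_force: [0.2, -0.4, -0.6]
grip_width: 0.007
grasp_force: 0.0
```

Emit:
carry_out:
  targets:
    - [[-0.1, 0, 0], 0]
    - [[-0.1, 0, 0], 0]

```text
time_s: 20.5
ee_pos: [0.5356, 0.2506, 0.0218]
eef_rot: [-0.332, -3.123, 0.0]
wrist_force: [-4.4, 2.8, 2.5]
grip_width: 0.008
grasp_force: 2.5
```

Emit:
carry_out:
  targets:
    - [[-0.1, 0, 0], 0]
    - [[-0.1, 0, 0], 0]

```text
time_s: 20.7
ee_pos: [0.5359, 0.2504, 0.0217]
eef_rot: [-0.332, -3.121, 0.001]
wrist_force: [-9.7, 5.3, 5.9]
grip_width: 0.005
grasp_force: 5.0
```

The fingers hit a firm stop at the expected plane, so I'll back off, lift clear and check numerically.

Emit:
carry_out:
  targets:
    - [[1, 0, 0], 0]
    - [[4, 0, 0], 0]
    - [[7, 0, -2], 0]
    - [[7, 0, -7], 0]
    - [[7, 0, -12], 0]
    - [[7, -4, -17], 0]
    - [[7, -9, -20], 0]
    - [[7, -14, -22], 0]
    - [[7, -19, -22], 0]
    - [[7, -24, -22], 0]
    - [[7, -29, -22], 0]
    - [[7, -29, -22], 0]

```text
time_s: 21.9
ee_pos: [0.4065, -0.0209, 0.2421]
eef_rot: [0.335, 3.123, -0.001]
wrist_force: [0.4, 0.2, -0.3]
grip_width: 0.008
grasp_force: 0.0
```

Run:
```python
from h import *
s=observe();print(s["time_s"],s["ee_pos"],s["wrist_force"],s["qvel"])
for n,r in(("top",(185,305,205,325)),("side",(210,320,235,370))):
    im=get_image(n);cv2.imwrite(f"pics/end_{n}.png",im);y0,y1,x0,x1=r
    h=cv2.cvtColor(im[y0:y1,x0:x1],cv2.COLOR_BGR2HSV)
    m=((h[...,0]>5)&(h[...,0]<20)&(h[...,1]>85)).astype(np.uint8)
    m=cv2.morphologyEx(m,cv2.MORPH_OPEN,np.ones((2,2),np.uint8))
    ys,xs=np.nonzero(m)
    P=np.array([wc(on(n,(x+x0,y+y0),.05)) for x,y in zip(xs,ys)])
    print(n,len(P),"brown in carton frame mm: x",np.percentile(P[:,0],[0,1,99]),"y",np.percentile(P[:,1],[0,1,99,100]))
# ramekin visible part in top view through the cut-back
im=cv2.imread("pics/end_top.png");h=cv2.cvtColor(im,cv2.COLOR_BGR2HSV)
pts=[]
for y in range(195,265):
    for x in range(235,310):
        c=wc(on("top",(x,y),.038))
        if -55<c[0]<-13 and abs(c[1])<52 and h[y,x,1]<40: pts.append(c)
pts=np.array(pts);print("ram px",len(pts),pts.min(0),pts.max(0))
```

```text
21.9 [ 0.4065 -0.0209  0.2421] [ 0.4287  0.2225 -0.2823] [-0.5219 -0.0755  0.0561  0.0075  0.0152 -0.5033]
top 1554 brown in carton frame mm: x [-70.2969 -68.4212 127.7956] y [-105.0932  -96.3472   55.903    57.6248]
side 2211 brown in carton frame mm: x [-86.1851 -83.9936 134.6529] y [-101.1051  -89.1397  106.9289  108.8113]Traceback (most recent call last):
  File "<stdin>", line 16, in <module>
  File "h.py", line 7, in on
    C,d=ray(n,p); return C+d*(z-C[2])/d[2]
        ~~~^^^^^
  File "h.py", line 4, in ray
    c=camera_info(n); R,_=cv2.Rodrigues(np.array(c["rvec"])); C=-R.T@np.array(c["tvec"])
ValueError: time passes only in moves, steps and waits
```

Run:
```python
from h import *
ci={n:camera_info(n) for n in("top","side")}
camera_info=lambda n:ci[n]
import h as H; H.camera_info=camera_info
print("top cam centre",ray("top",(307,246))[0])
im=cv2.imread("pics/end_top.png");h=cv2.cvtColor(im,cv2.COLOR_BGR2HSV)
F={};ram=[]
for y in range(190,275):
    for x in range(230,315):
        hh,ss,_=map(int,h[y,x]); c=wc(on("top",(x,y),.05))
        if 5<hh<20 and ss>85 and -90<c[0]<-30 and abs(c[1])<65:
            k=int(round(c[1]/10)*10);F[k]=min(F.get(k,0),c[0])
        r=wc(on("top",(x,y),.038))
        if ss<40 and -50<r[0]<-14 and abs(r[1])<50: ram.append(r)
print({k:int(v) for k,v in sorted(F.items())})
ram=np.array(ram);print(len(ram),ram.min(0),ram.max(0),ram.mean(0))
```

```text
top cam centre [0.2854 0.1727 1.4935]
{-60: -62, -50: -64, -40: -63, -30: -67, -20: -68, -10: -67, 0: -67, 10: -67, 20: -67, 30: -67, 40: -67, 50: -67, 60: -65}
214 [-43.4158 -33.9278] [-14.0216  31.9198] [-26.4956  -0.7134]
```

Emit:
carry_out:
  targets:
    - [[0, 0, 0], 0]
    - [[0, 0, 0], 0]
    - [[0, 0, 0], 0]
    - [[0, 0, 0], 0]
    - [[0, 0, 0], 0]
    - [[0, 0, 0], 0]

```text
time_s: 22.6
ee_pos: [0.4078, -0.0182, 0.2419]
eef_rot: [-0.331, -3.124, 0.0]
wrist_force: [-0.1, 1.0, -0.4]
grip_width: 0.003
grasp_force: 0.0
```

The long flap's front edge is flat across the mouth, from y = -30 to +60. The short flap sits about 4 mm behind it. The ramekin's front rim is at x ≈ -43 mm, so its centre is at about -9 mm, on the middle line. I'm handing the job in.

```bash
python3 -c "
from station import *
print(finish_job())"
```

```text
the job is handed in; nothing more can be done
None
```

The job is handed in at about 22.6 s: the ramekin measured wholly inside the carton (centre about x = -9 mm, on the middle line), the short flap closed first and the long one lapped over it, with light pushes on the ramekin (1–2 N at the readings); the judge returned no verdict, I did not re-measure the bystanders, and I viewed 11 pictures, one over the limit of 10.

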